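# Pour the beads from the sorting pan

### The arm

A 7-joint arm with a two-finger parallel gripper is mounted at the origin on the work surface. World frame = base frame: x ahead of the robot, y to its left, z up, the work surface at z = 0. Lengths are in m, angles in rad, forces in N, time in s.
With the tool pointing down it reaches from about 0.425 to 1.025 m from the base axis. Payload 9.4 kg.
Tool frame: the origin (TCP) lies midway between the tips of the shut fingers; the grasp point (between the pads) lies 19 mm behind it; z points along the fingers, y is the direction in which the jaws open and shut (so a half turn about z gives the same grasp; the last joint's range is limited). The gripper opens to 93 mm and grips with 3 to 60 N. Pads are 15 mm wide; open, the fingers measure 128 mm over their backs; the gripper's body (75 mm by 188 mm) begins 65 mm behind the grasp point.
Start: joints at [-1.315, 0.599, -0.003, 1.599, 0.002, 0.943, -0.08], TCP at [0.237, 0.685, 0.219] pointing down, gripper open.
Joint ranges: [-2.57, 2.57], [-0.35, 1.97], [-1.29, 1.29], [0.11, 2.56], [-1.05, 4.19], [0.11, 1.86], [-2.63, 2.63]. Speed limits (rad/s): [2.22, 2.22, 3.01, 3.01, 3.14, 3.14, 3.14].

### API

Orientations are given as a rotation vector (axis times angle).
In Python, from workcell import bot, jaws, kinematics, sensors, viewer, close_job gives the robot as it stands. The module is installed in compiled form; this text tells all that it offers. Calls block until the motion is done:
- bot.goto(position, orientation): joint-space move of the TCP to a pose.
- bot.move_straight(position, orientation=None, v=0.15, f_stop=None): straight line of the TCP; orientation=None keeps the orientation; v is the mean speed in m/s. With f_stop (N) it stops when the force on the tool has changed by that much, and returns True; else False.
- bot.move_j(angles): joint-space move.
- jaws.open_jaws() and jaws.close_gripper(squeeze=None): open the fingers fully, or close them until they stop; squeeze is the grip in N (None keeps the last).
- bot.pause(seconds).
- kinematics.inverse_kinematics(position, orientation): joint angles nearest the present ones, or None.
- sensors.sense(): the state.
- viewer.snapshot(name): name is "scene" or "top" or "wrist"; returns the picture (420x560x3 uint8, red, green, blue); there is no depth.
- viewer.camera_model(name): a dict with "mtx" (3x3 intrinsics, pixels), "dist" ([k1, k2, p1, p2, k3] as OpenCV has them; the pictures are not rectified), "R" (3x3) and "t" (3): a world point X has camera coordinates R X + t; the wrist camera has in their place "mount" (4x4, takes a point from camera to tool coordinates, whose origin is the TCP and whose axes are the flange's). Camera axes: x right, y down, z forward; pixel columns grow to the right and rows downward; lengths in m; the calibration is good to about 2 mm. A picture is of the moment at which its call begins: read the wrist's pose just before it. camera_model takes no time and is no camera call.
A pose or a line that the arm cannot do raises bot.MotionError and nothing moves.
- close_job(): hands the job in, once; it reports no verdict.
The state is a dict: "time_s": time; "q": joint angles; "qvel": joint speeds; "joint_torque": joint torques, N m; "eef_pos": TCP position; "eef_rot": TCP orientation; "ft_force": force on the tool from outside, world axes, zero at the start; "wrist_torque": the same for the moment, N m; "gripper_width": finger opening in m.
Only numpy, scipy, OpenCV 4.12 (cv2) and the standard library are available. Lean on these libraries where they do the work, as an engineer would, in place of code of your own. Each camera call takes 0.05 s, during which the arm holds its last target. There are 200 camera calls.

### The job

Carry the orange-tabbed pan with its three beads from the wooden caddy to the grey felt pad, set it down there (not dropped), level, whole on the pad and lined up with it, and let go. Then take it again, tip it to about 45 degrees (never beyond 60) over the white dish and hold it there a moment once all three beads have rolled in, and set it back level on the pad, whole on it and lined up either way round, and let go. Spill no bead on the bench, and leave the blue-tabbed pan, the jar and the graver where they are.

Things in the scene. Friction and masses are not known exactly. Their poses are not given: they have to be found in the camera images.
- pan: The pan to pour from, aluminium with an orange tab, 0.2 kg, in one slot of the caddy, beads in it. 104 long (x), 56 wide (y), side walls 30 high, 3.5 thick, floor 4 thick. Open in front (+x): inside, a 25-degree ramp rises from the floor at x=+6 to the lip at x=+52, 25 high. Back wall x=-52 to -44, with an upright tab on it. Origin: centre of the underside, z up
- pan_tab (a point): point in the orange tab, 58 mm above the pan's underside and 48 mm behind its centre (x=-48); axes as the pan's. The tab is a flat upright plate, 8 thick (x), 36 wide (y), reaching from 30 to 72 above the underside
- pan_lip (a point): middle of the pan's pouring lip, 52 mm ahead of the pan's centre and 25 mm above its underside
- spare: The spare pan, blue tab, same shape, size and origin as the orange one, empty, in the other slot of the caddy; leave it alone
- caddy: fixed dark wooden caddy, 128 (x) x 146 (y), base 8 thick on which the pans stand, two slots side by side with centres at y=-35 and +35. Long walls 33 high leave only 4 mm beside a pan's sides; the end walls are 16 high. Origin: centre of the underside
- pad: fixed grey felt pad on the bench, 140 (x) x 95 (y) x 5 thick. Origin: centre of the underside; the top is 5 above it
- dish: fixed white square open dish, 150 x 150 outside, 40 high, walls and floor 5 thick. Origin: centre of the underside
- jar: loose amber jar with a dark cap, 44 diameter, 55 high, standing upright; a bystander. Origin: centre of the underside
- graver: loose hand tool with a light wooden handle, 150 long, lying on the bench, its own x along it; a bystander. Origin: centre of its length, underside
- bead_red_center (a point): centre of the red polished stone bead, a ball of 20 diameter, 12 g (axes mean nothing)
- bead_green_center (a point): centre of the green polished stone bead, a ball of 20 diameter, 12 g (axes mean nothing)
- bead_yellow_center (a point): centre of the yellow polished stone bead, a ball of 20 diameter, 12 g (axes mean nothing)
There are look-alikes about, which are no part of the job. Leave any turquoise or yellow look-alike of the pan alone.

How it is judged:
On the way, in this order (a step that is already met when the one before it is completed fails the run):
1. the orange pan stands level and whole on the grey felt pad, lined up with it, released, the three beads still in it (x of pan in the frame of pad between -0.022 and 0.022 m and y of pan in the frame of pad between -0.022 and 0.022 m and z of pan in the frame of pad between 0.002 and 0.008 m and angle between pan's own z axis and vertical below 0.06 rad and angle between the x axis of pan and the x axis of pad, either way round below 0.3 rad and linear speed of pan below 0.02 m/s and contact force between the fingers and pan below 0.1 N and x of bead_red_center in the frame of pan between -0.05 and 0.05 m and y of bead_red_center in the frame of pan between -0.03 and 0.03 m and z of bead_red_center in the frame of pan between 0.005 and 0.035 m and x of bead_green_center in the frame of pan between -0.05 and 0.05 m and y of bead_green_center in the frame of pan between -0.03 and 0.03 m and z of bead_green_center in the frame of pan between 0.005 and 0.035 m and x of bead_yellow_center in the frame of pan between -0.05 and 0.05 m and y of bead_yellow_center in the frame of pan between -0.03 and 0.03 m and z of bead_yellow_center in the frame of pan between 0.005 and 0.035 m), for 0.2 s.
2. the pan is held tipped 45 degrees (from 37 to 54), all three beads having gone into the dish (angle between pan's own z axis and vertical between 0.645 and 0.943 rad and contact force between the fingers and pan above 0.5 N and x of bead_red_center in the frame of dish between -0.075 and 0.075 m and y of bead_red_center in the frame of dish between -0.075 and 0.075 m and z of bead_red_center in the frame of dish between 0 and 0.035 m and x of bead_green_center in the frame of dish between -0.075 and 0.075 m and y of bead_green_center in the frame of dish between -0.075 and 0.075 m and z of bead_green_center in the frame of dish between 0 and 0.035 m and x of bead_yellow_center in the frame of dish between -0.075 and 0.075 m and y of bead_yellow_center in the frame of dish between -0.075 and 0.075 m and z of bead_yellow_center in the frame of dish between 0 and 0.035 m), for 0.3 s.
At the end, for the whole second after the job is handed in: The orange pan stands at rest and released on the grey felt pad, level (within 3 degrees), its centre within 22 mm of the pad's centre along each pad axis, its long side within 17 degrees of the pad's, either way round; all three beads lie in the white dish (x of pan in the frame of pad between -0.022 and 0.022 m and y of pan in the frame of pad between -0.022 and 0.022 m and z of pan in the frame of pad between 0.002 and 0.008 m and angle between pan's own z axis and vertical below 0.06 rad and angle between the x axis of pan and the x axis of pad, either way round below 0.3 rad and linear speed of pan below 0.02 m/s and contact force between the fingers and pan below 0.1 N and x of bead_red_center in the frame of dish between -0.075 and 0.075 m and y of bead_red_center in the frame of dish between -0.075 and 0.075 m and z of bead_red_center in the frame of dish between 0 and 0.035 m and x of bead_green_center in the frame of dish between -0.075 and 0.075 m and y of bead_green_center in the frame of dish between -0.075 and 0.075 m and z of bead_green_center in the frame of dish between 0 and 0.035 m and x of bead_yellow_center in the frame of dish between -0.075 and 0.075 m and y of bead_yellow_center in the frame of dish between -0.075 and 0.075 m and z of bead_yellow_center in the frame of dish between 0 and 0.035 m); the robot touches nothing.
It fails at once if the orange pan is tipped steeper than 60 degrees (angle between pan's own z axis and vertical above 1.05 rad).
It fails at once if a bead falls onto the bench (height (world z) of any of bead_red_center, bead_green_center, bead_yellow_center below 0.012 m).
It fails at once if the pan is dropped: let go over the pad more than 1 cm above it (horizontal distance between pan and pad below 0.12 m and z of pan in the frame of pad above 0.016 m and contact force between the fingers and pan below 0.01 N and linear speed of pan above 0.15 m/s).
It fails at once if the spare pan, the jar or the graver is moved by more than 2 cm (distance of any of spare, jar, graver from where it was at the start of the episode above 0.02 m).
It also fails if it takes over 69 s, if anything falls off the work surface, if the arm or the gripper's body presses on something with over 40 N, if the wrist force passes 120 N, or if a joint passes its speed limit or range.

## Working session

There is one attempt and no reset: what is moved stays moved. The work goes in short steps, each a Python script; the robot and the scene stay as the last script left them, time stands still between calls to the robot, and variables do not carry over. Pictures are saved under pics/ and viewed, about 8 in all and at most 12, crops included, and the job is handed in when it is done.

```bash
mkdir -p pics; python3 - <<'E'
from workcell import viewer,sensors
import cv2,numpy as np
for n in("scene","top"):
    im=viewer.snapshot(n); cv2.imwrite(f"pics/{n}0.png",im[:,:,::-1]); np.save(f"pics/{n}0.npy",im)
    m=viewer.camera_model(n); print(n,{k:np.round(v,3).tolist() for k,v in m.items()})
m=viewer.camera_model("wrist");print({k:np.round(v,3).tolist() for k,v in m.items()})
print(sensors.sense())
E
```

```text
scene {'mtx': [[540.219, 0.0, 271.445], [0.0, 540.219, 211.751], [0.0, 0.0, 1.0]], 'dist': [-0.055, 0.0, 0.0, 0.0, 0.0], 'R': [[-0.562, 0.827, -0.004], [0.463, 0.31, -0.831], [-0.685, -0.469, -0.557]], 't': [0.324, -0.18, 1.544]}
top {'mtx': [[423.398, 0.0, 288.705], [0.0, 423.398, 212.045], [0.0, 0.0, 1.0]], 'dist': [-0.048, 0.0, 0.0, 0.0, 0.0], 'R': [[0.014, -1.0, 0.02], [-0.99, -0.017, -0.142], [0.142, -0.017, -0.99]], 't': [-0.038, 0.561, 1.083]}
{'mtx': [[303.408, 0.0, 277.527], [0.0, 303.408, 208.604], [0.0, 0.0, 1.0]], 'dist': [0.016, 0.0, 0.0, 0.0, 0.0], 'mount': [[0.001, -0.96, -0.281, 0.078], [1.0, 0.001, -0.001, -0.0], [0.001, -0.281, 0.96, -0.168], [0.0, 0.0, 0.0, 1.0]]}
{'time_s': 0.1, 'q': array([-1.31468624,  0.60001924, -0.00252154,  1.6000213 ,  0.00179915,
        0.9428674 , -0.07981492]), 'qvel': array([-2.27278382e-05, -3.46051300e-03,  1.23283271e-03, -3.01558721e-03,
        1.38904393e-03,  1.51036381e-04,  1.70667088e-04]), 'joint_torque': array([ 4.63160832e-03, -7.66553736e+01,  1.50219988e+00, -2.52935618e+01,
       -5.22607157e-02,  1.36621416e-02,  9.47131730e-05]), 'eef_pos': array([0.2367484 , 0.68482355, 0.21787553]), 'eef_rot': array([-5.20314948e-01, -3.09812067e+00,  2.05897155e-03]), 'ft_force': array([0.25829587, 0.54228454, 0.20000614]), 'wrist_torque': array([ 0.04162684,  0.00457358, -0.04957049]), 'gripper_width': 0.09305248300404328}
```

View pics/top0.png

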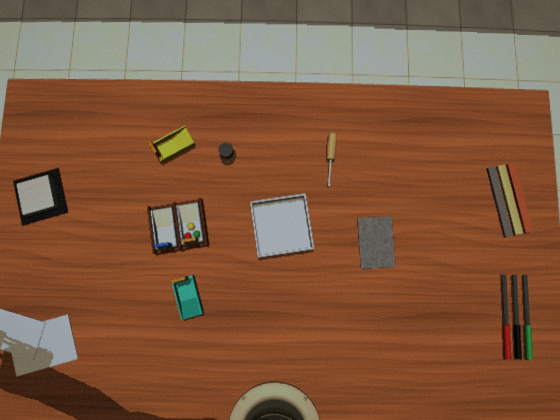

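View pics/scene0.png

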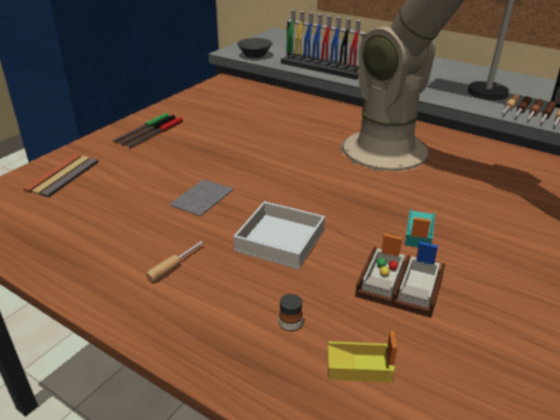

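```bash
cat > h.py <<'E'
import numpy as np,cv2
from scipy.spatial.transform import Rotation as Ro
from workcell import bot,jaws,kinematics,sensors,viewer,close_job
def cam(n,s=None):
    m=viewer.camera_model(n);K=np.array(m["mtx"]);d=np.array(m["dist"])
    if n!="wrist": R=np.array(m["R"]);return K,d,R.T,-R.T@np.array(m["t"])
    s=s or sensors.sense();M=np.array(m["mount"]);T=Ro.from_rotvec(s["eef_rot"]).as_matrix()
    return K,d,T@M[:3,:3],s["eef_pos"]+T@M[:3,3]
def rays(c,px):
    K,d,Rcw,C=c;u=cv2.undistortPoints(np.float64(px).reshape(-1,1,2),K,d)[:,0]
    return C,np.c_[u,np.ones(len(u))]@Rcw.T
def plane(c,px,z):
    C,D=rays(c,px);return C+D*((z-C[2])/D[:,2])[:,None]
def tri(cs,pxs):
    A=np.zeros((3,3));b=np.zeros(3)
    for c,p in zip(cs,pxs):
        C,D=rays(c,[p]);D=D[0]/np.linalg.norm(D[0]);P=np.eye(3)-np.outer(D,D);A+=P;b+=P@C
    return np.linalg.solve(A,b)
def blobs(im,lo,hi,amin=20):
    hsv=cv2.cvtColor(im,cv2.COLOR_RGB2HSV);m=cv2.inRange(hsv,np.array(lo),np.array(hi))
    m=cv2.morphologyEx(m,cv2.MORPH_CLOSE,np.ones((3,3)))
    cs,_=cv2.findContours(m,cv2.RETR_EXTERNAL,cv2.CHAIN_APPROX_NONE)
    return sorted([c for c in cs if cv2.contourArea(c)>=amin],key=cv2.contourArea,reverse=True)
def rect(c,cont,z):
    """min-area rectangle of a contour cast on plane z: centre, yaw of long side, (long, short)"""
    P=plane(c,cont[:,0],z)[:,:2];(x,y),(w,h),a=cv2.minAreaRect((P*1000).astype(np.float32))
    if w<h: w,h,a=h,w,a+90
    return np.array([x,y])/1000,(np.radians(a)+np.pi/2)%np.pi-np.pi/2,(w/1000,h/1000)
def toolrot(yaw,tilt=0,flip=0):
    """pan x at world heading yaw, lip tipped down by tilt; tool z = -pan z, tool y = +-pan x"""
    P=(Ro.from_euler('z',yaw)*Ro.from_euler('y',tilt)).as_matrix();s=-1 if flip else 1
    return P,Ro.from_matrix(np.c_[s*P[:,1],s*P[:,0],-P[:,2]]).as_rotvec()
E
python3 - <<'E'
from h import *
im=np.load("pics/top0.npy");c=cam("top");print("C",c[3])
for n,p,z in[("dish",(282,226),.04),("pad",(376,242),.005),("caddy",(178,227),.03),("tab",(190,240),.07),("bead",(190,232),.02)]:
    print(n,im[p[1],p[0]],plane(c,[p],z)[0])
for k,(lo,hi,z) in dict(grey=((0,0,50),(180,45,130),.005),white=((0,0,150),(180,60,255),.02)).items():
    for b in blobs(im,lo,hi,400)[:8]:
        r=rect(c,b,z);print(k,np.round(r[0],3),round(r[1],3),np.round(r[2],3))
for x,y in[(.45,0),(.5,0.),(.55,0)]:
  for h in range(-180,180,30):
    row=[]
    for t in(0,25,45,52):
      for f in(0,1):
        P,rv=toolrot(np.radians(h),np.radians(t),f);u=np.array([np.cos(np.radians(h)),np.sin(np.radians(h)),0])
        lip=np.array([x,y,.06 if t>20 else .085])-u*.03
        q=kinematics.inverse_kinematics(lip+P@(np.array([-48,0,39])-[52,0,25])/1000,rv);row.append(int(q is not None))
    print(x,h,row)
E
```

```text
C [ 0.40130386 -0.00998401  1.15231161]
dish [162 168 174] [ 0.52363087 -0.01232322  0.04      ]
pad [98 96 90] [ 0.48774707 -0.26943072  0.005     ]
caddy [59 42 36] [0.51736675 0.26424955 0.03      ]
tab [134  88  32] [0.480404   0.22211606 0.07      ]
bead [150 153 159] [0.50550151 0.23382776 0.02      ]
grey [ 0.488 -0.269] 0.064 [0.136 0.093]
white [0.928 0.015] 1.477 [1.659 0.521]
white [ 0.53  -0.011] -1.404 [0.151 0.149]
white [0.22  0.625] 1.513 [0.221 0.131]
white [0.601 0.666] -1.265 [0.087 0.085]
white [0.517 0.307] 0.187 [0.1   0.054]
white [0.09  0.008] -1.508 [0.147 0.049]
0.45 -180 [1, 1, 1, 1, 0, 0, 0, 0]
0.45 -150 [1, 1, 1, 1, 0, 0, 0, 0]
0.45 -120 [1, 1, 0, 1, 1, 1, 1, 1]
0.45 -90 [1, 1, 1, 1, 1, 1, 1, 1]
0.45 -60 [1, 1, 1, 1, 1, 1, 1, 1]
0.45 -30 [1, 1, 1, 1, 1, 1, 1, 1]
0.45 0 [0, 0, 1, 1, 1, 1, 1, 1]
0.45 30 [1, 1, 1, 1, 1, 1, 1, 1]
0.45 60 [1, 1, 1, 1, 1, 1, 1, 1]
0.45 90 [1, 1, 1, 1, 1, 1, 1, 1]
0.45 120 [1, 1, 1, 1, 1, 1, 1, 1]
0.45 150 [1, 1, 1, 1, 0, 0, 0, 0]
0.5 -180 [1, 1, 1, 1, 1, 0, 0, 0]
0.5 -150 [1, 1, 1, 1, 1, 1, 0, 0]
0.5 -120 [1, 1, 1, 1, 1, 1, 1, 1]
0.5 -90 [1, 1, 1, 1, 1, 1, 1, 1]
0.5 -60 [1, 1, 1, 1, 1, 1, 1, 1]
0.5 -30 [1, 1, 1, 1, 1, 1, 1, 1]
0.5 0 [1, 1, 1, 1, 1, 1, 1, 1]
0.5 30 [1, 1, 1, 1, 1, 1, 1, 1]
0.5 60 [1, 1, 1, 1, 1, 1, 1, 1]
0.5 90 [1, 1, 1, 1, 1, 1, 1, 1]
0.5 120 [1, 1, 1, 1, 1, 0, 1, 0]
0.5 150 [1, 1, 1, 1, 1, 1, 0, 0]
0.55 -180 [1, 1, 1, 1, 1, 1, 1, 1]
0.55 -150 [1, 1, 1, 1, 1, 1, 1, 1]
0.55 -120 [1, 1, 1, 1, 0, 1, 0, 0]
0.55 -90 [1, 1, 1, 1, 1, 1, 1, 1]
0.55 -60 [1, 1, 1, 1, 1, 1, 1, 1]
0.55 -30 [1, 1, 1, 1, 1, 1, 1, 1]
0.55 0 [1, 1, 1, 1, 1, 1, 1, 1]
0.55 30 [1, 1, 1, 1, 1, 1, 1, 1]
0.55 60 [1, 1, 1, 1, 1, 1, 1, 1]
0.55 90 [1, 1, 1, 1, 1, 1, 1, 1]
0.55 120 [1, 1, 1, 1, 1, 0, 1, 0]
0.55 150 [1, 1, 1, 1, 1, 1, 1, 1]
```

```bash
python3 - <<'E'
from h import *
tab=np.array([.48,.223]);out=[]
for f in(0,1):
    P,rv=toolrot(.187,0,f);q=kinematics.inverse_kinematics([.48,.223,.3],rv);print(f,np.round(q,2))
    P,rv=toolrot(.166,.785,f);q=kinematics.inverse_kinematics([.42,-.03,.15],rv);print(f,np.round(q,2))
f=0 if abs(kinematics.inverse_kinematics([.48,.223,.3],toolrot(.187,0,0)[1])[6])<abs(kinematics.inverse_kinematics([.48,.223,.3],toolrot(.187,0,1)[1])[6]) else 1
print("flip",f)
P,rv=toolrot(.187,0,f)
for i,(x,y) in enumerate([(.53,.24),(.45,.24)]):
    (bot.goto if i==0 else bot.move_straight)([x,y,.24],rv);bot.pause(.3)
    s=sensors.sense();im=viewer.snapshot("wrist");np.savez(f"pics/w{i}.npz",im=im,pos=s["eef_pos"],rot=s["eef_rot"])
    cv2.imwrite(f"pics/w{i}.png",im[:,:,::-1]);print(s["time_s"],s["eef_pos"])
a=[cv2.imread(f"pics/w{i}.png") for i in(0,1)];cv2.imwrite("pics/w01.png",cv2.resize(np.hstack(a),(800,300)))
E
```

```text
0 [-0.83  0.28  0.37  1.96 -0.13  0.92 -0.21]
0 [-0.32  0.75  0.35  1.9  -0.1   1.31  0.27]
1 [-0.16  0.31 -0.49  1.93  0.18  0.95  2.59]
1 [-0.7   1.05  1.11  1.92 -0.46  1.44 -2.25]
flip 0
2.325 [0.5298783  0.24044774 0.23990493]
3.3583 [0.45053355 0.23987378 0.23984765]
```

View pics/w0.png

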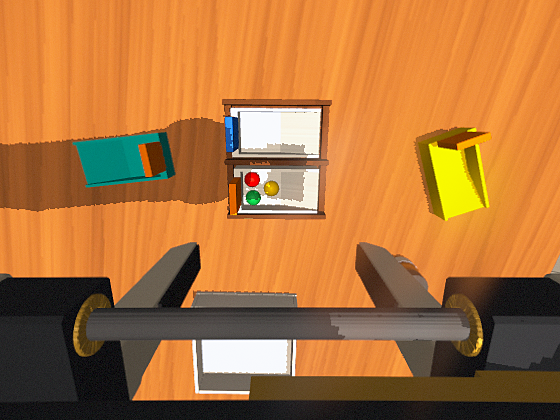

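```bash
python3 - <<'E'
from h import *
cs=[];cr=[]
for i in(0,1):
    d=np.load(f"pics/w{i}.npz");c=cam("wrist",dict(eef_pos=d["pos"],eef_rot=d["rot"]));cs.append(c)
    for k,(lo,hi,amin) in dict(orange=((5,200,100),(16,255,255),60),blue=((105,150,80),(125,255,255),60),red=((0,200,80),(3,255,255),60),green=((55,150,60),(75,255,255),60),yel=((20,150,80),(27,255,255),60)).items():
        for b in blobs(d["im"],lo,hi,amin)[:4]:
            r=cv2.minAreaRect(b);
            if 150<r[0][0]<420 and r[0][1]<240: print(i,k,np.round(cv2.boxPoints(r)).tolist(),cv2.contourArea(b))
    for b in blobs(d["im"],(0,0,150),(180,70,255),1000)[:4]:
        r=rect(c,b,.03);print(i,"white",np.round(r[0],3),round(r[1],3),np.round(r[2],3))
    cr.append(d["im"][80:240,140:420,::-1])
cv2.imwrite("pics/cr.png",cv2.resize(np.vstack(cr),None,fx=1.8,fy=1.8,interpolation=2))
E
```

```text
0 orange [[219.0, 179.0], [239.0, 178.0], [240.0, 215.0], [220.0, 216.0]] 264.0
0 blue [[224.0, 117.0], [237.0, 117.0], [239.0, 151.0], [226.0, 151.0]] 355.0
0 red [[245.0, 186.0], [245.0, 172.0], [259.0, 172.0], [259.0, 186.0]] 148.5
0 green [[246.0, 191.0], [260.0, 191.0], [260.0, 204.0], [246.0, 204.0]] 143.5
0 white [0.515 0.301] 0.188 [0.107 0.057]
0 white [ 0.536 -0.028] 0.168 [0.141 0.066]
0 white [0.53 0.23] 0.188 [0.106 0.058]
1 blue [[299.0, 164.0], [300.0, 131.0], [307.0, 131.0], [306.0, 164.0]] 198.5
1 white [0.518 0.301] 0.186 [0.107 0.056]
1 white [ 0.527 -0.042] 0.188 [0.142 0.11 ]
1 white [0.532 0.233] 0.187 [0.106 0.062]
```

View pics/cr.png

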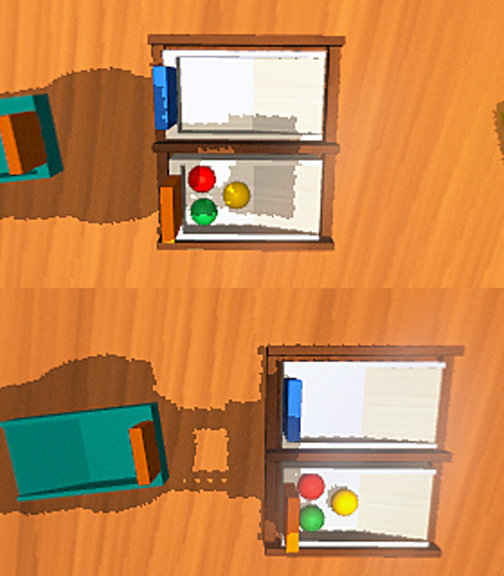

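```bash
python3 - <<'E'
from h import *
u=np.array([np.cos(.187),np.sin(.187)]);cs=[];ims=[]
for i in(0,1):
    d=np.load(f"pics/w{i}.npz");c=cam("wrist",dict(eef_pos=d["pos"],eef_rot=d["rot"]));cs.append(c);ims.append(d["im"])
    for b in blobs(d["im"],(0,0,150),(180,70,255),1000)[:4]:
        r=rect(c,b,.038);print(i,"pan@.038",np.round(r[0],4),round(r[1],3),np.round(r[2],3),"tab",np.round(r[0]-.048*u,4))
back=plane(cs[0],[(230,195.8)],.08)[0];front=plane(cs[1],[(306,208)],.08)[0]
print("back",back,"front",front,"along",(front-back)[:2]@u,"mid",(front+back)/2)
print("tri (edges, 8mm apart) ",tri(cs,[(230,195.8),(306,208)]), "corners",tri(cs,[(230,177.2),(306,189.4)]),tri(cs,[(230,214.4),(306,226.7)]))
# bead heights check
print("red",tri(cs,[(140+201/1.8,80+179/1.8),(140+311/1.8,80+199/1.8)]),"yel",tri(cs,[(140+236/1.8,80+195/1.8),(140+344/1.8,80+214/1.8)]))
print("caddy wall end",tri(cs,[(140+150/1.8,80+39/1.8),(140+262/1.8,80+62/1.8)]))
E
```

```text
0 pan@.038 [0.5153 0.3012] 0.188 [0.104 0.056] tab [0.4681 0.2923]
0 pan@.038 [ 0.536  -0.0211] 0.168 [0.138 0.064] tab [ 0.4888 -0.03  ]
0 pan@.038 [0.5297 0.2319] 0.188 [0.104 0.056] tab [0.4826 0.223 ]
1 pan@.038 [0.516  0.3015] 0.186 [0.104 0.055] tab [0.4688 0.2926]
1 pan@.038 [ 0.5254 -0.034 ] 0.188 [0.139 0.108] tab [ 0.4782 -0.0429]
1 pan@.038 [0.53   0.2351] 0.187 [0.104 0.061] tab [0.4828 0.2261]
back [0.47859026 0.22706512 0.08      ] front [0.48523256 0.22844181 0.08      ] along 0.006782436085063025 mid [0.48191141 0.22775347 0.08      ]
tri (edges, 8mm apart)  [0.48144193 0.23464761 0.10545256] corners [0.47800548 0.25271028 0.09998559] [0.4848846  0.21655208 0.11096209]
red [0.49666799 0.23896853 0.02783195] yel [0.5230523  0.23173401 0.02469626]
caddy wall end [0.44487519 0.32453137 0.00610751]
```

```bash
python3 - <<'E'
from h import *
P,rv=toolrot(.187);t=np.array([.482,.2245])
bot.goto([*t,.15],rv)
print("stop",bot.move_straight([*t,.047],rv,v=.08,f_stop=8),sensors.sense()["eef_pos"])
jaws.close_gripper(40);bot.pause(.3);s=sensors.sense();print(s["gripper_width"],s["ft_force"],s["eef_pos"])
bot.move_straight([*t,.07],rv,v=.03);bot.move_straight([*t,.16],rv,v=.08);bot.pause(.3)
s=sensors.sense();print(s["gripper_width"],s["ft_force"],s["wrist_torque"],s["time_s"])
a=[viewer.snapshot("wrist"),viewer.snapshot("scene")]
cv2.imwrite("pics/lift.png",np.hstack([a[0][120:420,100:500],a[1][150:350,270:537][:, :, :].repeat(1,0) if 0 else cv2.resize(a[1][150:350,270:537],(400,300))])[:,:,::-1])
E
```

```text
stop False [0.48224322 0.22461499 0.0474255 ]
0.007635181025708634 [0.47982057 0.55400647 0.7830814 ] [0.48201399 0.22450719 0.04701143]
0.007765133048994521 [-0.14224245 -0.05550257 -2.21163668] [-0.02105667  0.13989504 -0.00825481] 9.3917
```

View pics/lift.png

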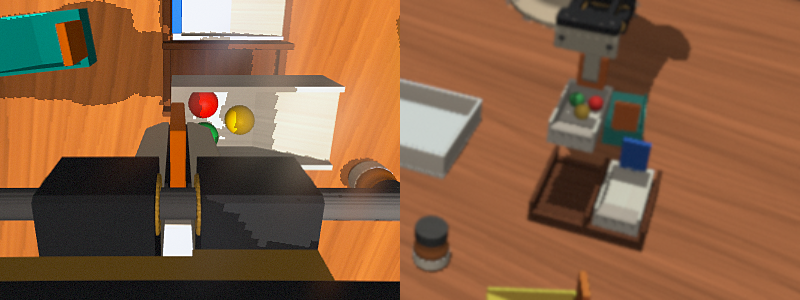

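```bash
python3 - <<'E'
from h import *
P,rv=toolrot(.064)
bot.move_straight([.46,.02,.17],rv,v=.12);bot.move_straight([.46,-.14,.17],rv,v=.12);bot.pause(.3)
s=sensors.sense();im=viewer.snapshot("wrist");c=cam("wrist",s);print(s["time_s"],s["gripper_width"],s["ft_force"])
np.savez("pics/wp.npz",im=im,pos=s["eef_pos"],rot=s["eef_rot"]);cv2.imwrite("pics/wp.png",im[:,:,::-1])
print(c[3])
for b in blobs(im,(0,0,40),(180,45,150),800)[:5]:
    r=rect(c,b,.005);print(np.round(r[0],3),round(r[1],3),np.round(r[2],3),cv2.boundingRect(b))
# scene view of pad
c=cam("scene");im=np.load("pics/scene0.npy")
for b in blobs(im,(0,0,50),(180,50,130),800)[:6]:
    x,y,w,h=cv2.boundingRect(b)
    if 150<x<230 and 150<y<220: r=rect(c,b,.005);print("scene",np.round(r[0],3),round(r[1],3),np.round(r[2],3))
c=cam("scene");im=np.load("pics/scene0.npy")
E
```

```text
13.1417 0.0078239624221597 [-0.4491464   0.32651147 -2.47591406]
[ 0.45490762 -0.06219473  0.3378093 ]
[ 0.667 -0.294] 0.062 [0.331 0.152] (301, 265, 259, 104)
[ 0.193 -0.343] 0.669 [0.196 0.125] (0, 308, 136, 91)
[ 0.543 -0.019] 0.166 [0.15  0.129] (298, 0, 148, 152)
[ 0.473 -0.337] -1.521 [0.107 0.046] (260, 304, 37, 70)
scene [ 0.493 -0.263] 0.06 [0.138 0.093]
```

View pics/wp.png

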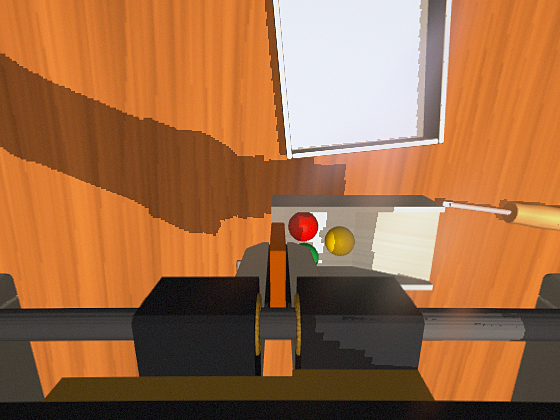

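```bash
python3 - <<'E'
from h import *
P,rv=toolrot(.062);pc=np.array([.490,-.266,0]);t=pc+P@[-.048,0,0]
bot.move_straight([t[0],t[1],.12],rv,v=.12)
bot.move_straight([t[0],t[1],.06],rv,v=.08);bot.pause(.2)
print(bot.move_straight([t[0],t[1],.042],rv,v=.02,f_stop=4));s=sensors.sense();print(s["eef_pos"],s["ft_force"],s["time_s"])
np.save("place.npy",s["eef_pos"])
jaws.open_jaws();bot.pause(.3)
bot.move_straight([t[0],t[1],.17],rv,v=.12);bot.move_straight([t[0],t[1]+.02,.24],rv,v=.12)
bot.pause(.3);s=sensors.sense();print(s["time_s"])
im=viewer.snapshot("wrist");im2=viewer.snapshot("top")
np.savez("pics/wq.npz",im=im,im2=im2,pos=s["eef_pos"],rot=s["eef_rot"])
cv2.imwrite("pics/wq.png",np.hstack([im[100:400,100:500],cv2.resize(im2[170:320,240:440],(400,300))])[:,:,::-1])
E
```

```text
True
[ 0.44197797 -0.26891999  0.04393643] [0.1684709  1.00753503 5.39245646] 16.35
20.2917
```

View pics/wq.png

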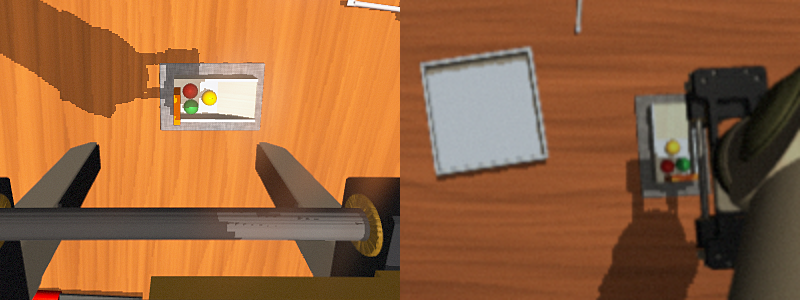

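```bash
cat > pour.py <<'E'
from h import *
dc=np.array([.527,-.012]);yd=.166;u=np.array([np.cos(yd),np.sin(yd)]);L=dc-.025*u
def pose(tdeg,lz,back=0):
    P,rv=toolrot(yd,np.radians(tdeg));return np.r_[L-back*u,lz]+P@[-.1,0,.014],rv
E
python3 - <<'E'
from pour import *
d=np.load("pics/wq.npz");c=cam("wrist",dict(eef_pos=d["pos"],eef_rot=d["rot"]))
for nm,lo,hi,z in[("pan",(0,0,150),(180,70,255),.035),("pad+pan",(0,0,40),(180,60,255),.005)]:
    for b in blobs(d["im"],lo,hi,1500)[:6]:
        x,y,w,h=cv2.boundingRect(b)
        if 240<x<320 and 150<y<240: r=rect(c,b,z);print(nm,np.round(r[0],4),round(r[1],3),np.round(r[2],3))
t=np.load("place.npy");P,rv=toolrot(.062)
W=[pose(0,.14),pose(8,.1),pose(20,.065)]+[pose(a,.062) for a in range(24,47,4)]+[pose(46,.062)]
print([kinematics.inverse_kinematics(*w) is not None for w in W],W[0][0],W[-1][0])
bot.move_straight([t[0],t[1],.13],rv,v=.12)
print(bot.move_straight([t[0],t[1],.0445],rv,v=.06,f_stop=8))
jaws.close_gripper(40);bot.pause(.3);s=sensors.sense();print(s["gripper_width"],s["time_s"])
bot.move_straight([t[0],t[1],.17],rv,v=.08)
bot.move_straight([.43,-.15,.18],toolrot(.1)[1],v=.12)
bot.move_straight(*W[0],v=.12)
for w in W[1:3]: bot.move_straight(*w,v=.06)
for w in W[3:]: bot.move_straight(*w,v=.03)
bot.pause(.6);s=sensors.sense();print(s["time_s"],s["gripper_width"],s["ft_force"],s["eef_pos"])
im2=viewer.snapshot("top");im3=viewer.snapshot("scene");im=viewer.snapshot("wrist")
cv2.imwrite("pics/pour.png",np.hstack([cv2.resize(im[0:420],(400,300)),cv2.resize(im3[150:300,200:400],(400,300))])[:,:,::-1])
cv2.imwrite("pics/pourtop.png",im2[:,:,::-1])
E
```

```text
pan [ 0.4846 -0.2626] 0.063 [0.128 0.086]
pad+pan [ 0.4882 -0.2699] 0.062 [0.139 0.093]
[True, True, True, True, True, True, True, True, True, True] [ 0.4037183  -0.03265483  0.154     ] [ 0.44376505 -0.02594533  0.1436592 ]
False
0.007606958218463969 24.625
32.7917 0.0077685334412012225 [ 0.07312159  0.38999896 -2.22177872] [ 0.44375928 -0.02595008  0.14364354]
```

View pics/pour.png

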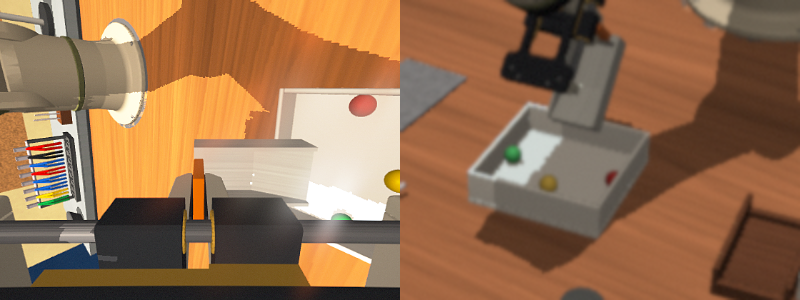

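```bash
python3 - <<'E'
from pour import *
bot.pause(.4)
for w in [pose(40,.075),pose(20,.09),pose(0,.14)]: bot.move_straight(*w,v=.08)
P,rv=toolrot(.062);t=np.array([.489,-.269,0])+P@[-.048,0,0]
bot.move_straight([.43,-.15,.18],toolrot(.1)[1],v=.12)
bot.move_straight([t[0],t[1],.12],rv,v=.12)
bot.move_straight([t[0],t[1],.058],rv,v=.08);bot.pause(.2)
print(bot.move_straight([t[0],t[1],.042],rv,v=.02,f_stop=4));s=sensors.sense();print(s["eef_pos"],s["ft_force"],s["time_s"])
jaws.open_jaws();bot.pause(.3)
bot.move_straight([t[0],t[1],.17],rv,v=.12);bot.move_straight([t[0],t[1]+.03,.26],rv,v=.15)
bot.pause(.4);s=sensors.sense();print(s["time_s"],s["ft_force"])
im=viewer.snapshot("wrist");im2=viewer.snapshot("scene");c=cam("wrist",s)
for b in blobs(im,(0,0,40),(180,60,255),1500)[:6]:
    r=rect(c,b,.005);print("pad",np.round(r[0],4),round(r[1],3),np.round(r[2],3))
for b in blobs(im,(0,0,165),(180,40,255),800)[:6]:
    r=rect(c,b,.035);print("pan",np.round(r[0],4),round(r[1],3),np.round(r[2],3))
cv2.imwrite("pics/end.png",np.hstack([im[80:380,100:500],cv2.resize(im2[150:390,150:470],(400,300))])[:,:,::-1])
E
```

```text
True
[ 0.44100805 -0.27192989  0.04440911] [-0.36219863 -0.41107191  4.64621775] 38.8667
42.9333 [ 0.17014976  0.28443136 -0.46987002]
pad [ 0.4515 -0.4701] 0.167 [0.623 0.283]
pad [ 0.5429 -0.0488] 0.164 [0.168 0.074]
pad [ 0.4882 -0.2701] 0.062 [0.139 0.093]
pad [ 0.0462 -0.5787] -1.51 [0.169 0.129]
pad [ 0.8665 -0.4932] 0.08 [0.127 0.106]
pan [ 0.5368 -0.0541] 0.162 [0.152 0.062]
pan [ 0.485  -0.2626] 0.062 [0.128 0.087]
```

View pics/end.png

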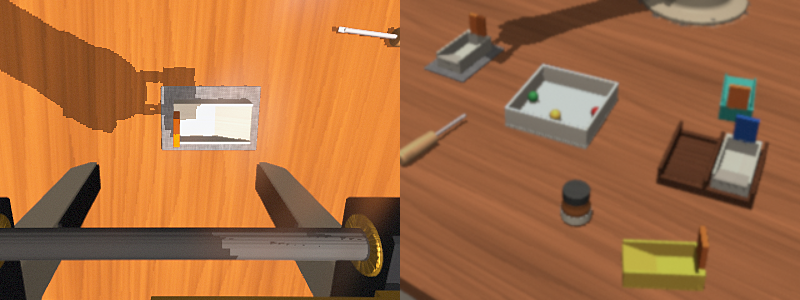

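```bash
python3 - <<'E'
from h import *
s=sensors.sense();print("pan rim corners' mean",plane(cam("wrist",s),[(273,180),(353,180),(353,224),(273,224)],.035).mean(0),s["time_s"])
close_job()
E
```

```text
pan rim corners' mean [ 0.49020329 -0.26782466  0.035     ] 43.0333
the job is handed in; nothing more can be done
```

I carried the orange pan with its three beads from the caddy to the felt pad, set it down and let go. I then took it again, tipped it to a commanded 46° over the dish and held it there for about 1 s, and set it back on the pad and let go. The job was handed in at 43 s of the 69 s allowed; no verdict was reported.

**Last checks:**
- **Pan:** its centre reads about (0.490, -0.268) m, and the pad's reads (0.488, -0.270) m, so it sits about 2–3 mm off centre. It was lined up with the pad (yaw 0.062 rad). Contact came at a TCP height of 44.4 mm, against the expected 44 mm.
- **Beads:** the last pictures show all three in the dish.
- **Bystanders:** the blue-tabbed pan, the jar and the graver look unmoved, judged by eye only.

**Checks that failed or disagreed:**
- **Pan position:** the automatic mask for the pan on the pad merged with the felt and read 128 x 87 mm. I discarded it, so the final pan position comes from corners read off the picture by eye.
- **Tab height:** triangulating the tab's top edge gave 105 mm instead of the expected 80 mm, because the two views saw different edges. I used the pan's rim outline instead, which matched 104 x 56 mm at the expected height.
- **Pad position:** the top and scene cameras differed by about 6–8 mm. The later wrist view agreed with the top camera.
- **Tilt:** the 46° is the tool's commanded angle; I did not measure the pan's own tilt.

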